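# Seat the housing and lock it with the two-stage slide lever

## Robot

A 6-joint arm with a two-finger parallel gripper is mounted at the origin on the work surface. World frame = base frame: x ahead of the robot, y to its left, z up, the work surface at z = 0. Lengths are in m, angles in degrees, forces in N, time in s.
With the tool pointing down it reaches from about 0.275 to 0.75 m from the base axis. Payload 10.2 kg.
Tool frame: the origin (TCP) lies midway between the tips of the shut fingers; the grasp point (between the pads) lies 19 mm behind it; z points along the fingers, y is the direction in which the jaws open and shut (so a half turn about z gives the same grasp; the last joint's range is limited). The gripper opens to 85 mm and grips with 20 to 120 N. Pads are 22 mm wide; open, the fingers measure 114 mm over their backs; the gripper's body (76 mm by 85 mm) begins 54 mm behind the grasp point. The pads swing forward as they close: fully open they stand 13 mm farther back than shut.
Start: joints at [52.002, 17.928, 85.812, -0, 76.261, -12.8], TCP at [0.224, 0.475, 0.231] pointing down, gripper open.
Joint ranges: [-168.41, 168.41], [-55.51, 124.54], [10.69, 146.95], [-70.63, 250.63], [1, 178], [-165.06, 165.06]. Speed limits (degrees/s): [136.94, 136.94, 172.46, 180, 180, 180].

## Interface

Orientations are given as a 3x3 rotation matrix whose columns are the frame's x, y, z axes.
In Python, from workcell import arm gives the robot as it stands. The module is installed in compiled form; this text tells all that it offers.
- The arm moves only by the tool play_rows, never from a script. Its argument "deltas" is a list of rows, each an object of numbers: "dx", "dy", "dz": the shift along the tool's x, y, z in m; "wx", "wy", "wz": the turn, a rotation vector about the tool's x, y, z in degrees; "hand": the opening, from 0 (shut) to 1 (fully open). In form: [{"dx": .., "dy": .., "dz": .., "wx": .., "wy": .., "wz": .., "hand": ..}, ...]. A call has 1 to 5 rows; each row is the pose to reach, as a shift and turn from the pose commanded when the call began, along the tool's axes at that moment; what a row does not reach only later rows make up. A row lasts 1/8 s, in which the tool goes at most 62.5 mm and 10.7 degrees, less where a joint would pass 70% of its speed; a pose out of reach is approached as far as the arm can. A call with a gripper value outside its range is refused whole. The fingers move at their own pace and stop on an object; "force" is the grip in N (left out, the last holds). Time passes only in rows, so rows that repeat a pose let the fingers close. It gives the time, the measured TCP pose, the force and the opening at its end, in the units of the state.
- arm.get_state(): the state, without advancing time (a new reading comes with each control period).
- arm.snapshot(name): name is "scene" or "top" or "wrist"; returns a dict with "frame" (420x560x3 uint8, blue, green, red), "depth" (420x560 float32, m along the optical axis (not along the pixel's ray), 0 where there is no reading), "intrinsics" (3x3 intrinsics, pixels), "pose" (4x4, takes a point from camera to world coordinates). Camera axes: x right, y down, z forward; pixel columns grow to the right and rows downward; lengths in m; the calibration is good to about 2 mm. A picture is of the moment at which its call begins.
- arm.sign_off(): hands the job in, once; it reports no verdict.
The state is a dict: "t": time; "joints": joint angles; "qvel": joint speeds; "joint_torque": joint torques, N m; "tcp_pos": TCP position; "orientation": TCP orientation; "wrist_force": force on the tool from outside, world axes, zero at the start; "ft_torque": the same for the moment, N m; "opening": opening from 0.0 (shut) to 1.0 (fully open).
Only numpy, scipy, OpenCV 4.12 (cv2) and the standard library are available. Lean on these libraries where they do the work, as an engineer would, in place of code of your own. Each camera call takes 0.05 s, during which the arm holds its last target. There are 200 camera calls.

## Task

Load the grey locating fixture on the bench: with the fingertips, push the aluminium housing along its channel until it sits fully home against the end stop, and only then push the upright lever knob beside the channel across, past its first click, all the way to its second stop, so that its bolt locks behind the housing. Only push - do not lift the housing out of its channel - and leave the loose things on and around the fixture standing where they are.

Things in the scene. Friction and masses are not known exactly. Their poses are not given: they have to be found in the camera images.
- fixture: Grey steel plate 240 (x) x 250 (y) x 16 mm, fixed to the bench; origin at the centre of its underside; +x along the channel to the end stop, +y to the lever's side. On it: a 50 mm tall, 22 mm wide gauge pin and a 46 mm tall hex bolt stand near the -y edge, a 46 mm wide, 14 mm high bearing ring lies in the +x +y corner
- channel (a point): Middle of the channel's floor at its open end (fixture x = -118, y = 0, z = 16 mm). Two steel rails, 12 mm wide, tops 28 mm above the bench, inner faces at y = +-25 mm, run from here to x = +97 mm. The end stop is a steel block across the channel: face at x = +95 mm, top 48 mm above the bench
- part_center (a point): Centre, half-way up, of the loose aluminium housing in the channel: 70 (x, along the channel) x 46 x 44 mm tall, about 0.35 kg. Its last 22 mm towards the stop are stepped down to 26 mm high; the rear face, away from the stop, is flat, full height. 2 mm play on each side; lies in line with the channel within 2 degrees. Starts 25 to 85 mm short of the stop
- home (a point): Point of the fixture (x = +60, y = 0, z = 38 mm in its frame) where the housing's centre lies when it is fully home against the end stop (its rear face is then at x = +25 mm)
- lever_knob (a point): Centre of the lever's upright black barrel knob, 26 mm in diameter, 32 mm tall (50 to 82 mm above the bench), at fixture x = +2 mm; it slides along the fixture's -y from y = +86 (back) to +26 mm (second stop). Below it, between two dark cheeks (x = -22 to +35, y = +40 to +120 mm, tops 43 mm above the bench), runs its bolt, at x = +16 mm
- bolt_tip (a point): Tip of the 10 mm square steel bolt carried by the lever, 30 to 40 mm above the bench, pointing to -y; y = +29 mm with the lever back. It crosses over the rails into the channel as the lever moves, ending in the keeper (dark block, y = -39 to -53 mm, top 43 mm). It then lies 4 mm behind the housing if that is home; otherwise it jams on the housing or shuts it out
- lever (a joint): Travel of the lever in m towards the fixture's -y: 0 = back (starts at 0 to 0.003), 0.030 = first detent, 0.060 = second stop, solid. Sprung notches: about 8 N to push it out of one; past about 0.046 it pulls itself on to the second stop and stays; let go short of that, it is drawn back to the first detent
There are look-alikes about, which are no part of the job. Leave any blue or green look-alike of the part that bears part_center alone.

How it is judged (in metres and radians):
On the way, in this order (a step that is already met when the one before it is completed fails the run):
1. the housing is home against the end stop, the lever still back (x of part_center in the frame of fixture above 0.057 m and z of part_center in the frame of fixture below 0.042 m and value of joint lever below 0.012 m), for 0.2 s.
2. the lever is at its second stop with the housing home (x of part_center in the frame of fixture above 0.057 m and z of part_center in the frame of fixture below 0.042 m and value of joint lever above 0.057 m), for 0.2 s.
At the end, for the whole second after the job is handed in: The housing lies flat in the channel within 3 mm of the end stop, and the lever is within 3 mm of its second stop (60 mm), both at rest (all of step 2 and y of part_center in the frame of fixture between -0.006 and 0.006 m and angle between part_center's own z axis and vertical below 0.1 rad and linear speed of part below 0.02 m/s and velocity of joint lever between -0.01 and 0.01 m/s); the robot touches nothing.
It fails at once if the housing is lifted more than 8 mm off the channel floor or tipped more than 0.3 rad (z of part_center in the frame of fixture above 0.046 m or angle between part_center's own z axis and vertical above 0.3 rad).
It fails at once if a bystander is moved more than 20 mm (distance of any of gauge_pin, hex_bolt, bearing, oil_bottle, vee_block, swarf_cup, screwdriver, wrench from where it was at the start of the episode above 0.02 m).
It fails at once if a standing bystander is tipped over (angle between any of gauge_pin, hex_bolt, oil_bottle, swarf_cup's own z axis and vertical above 0.5 rad).
It also fails if it takes over 48 s, if anything falls off the work surface, if the arm or the gripper's body presses on something with over 40 N, if the wrist force passes 120 N, or if a joint passes its speed limit or range.

## Working session

There is one attempt and no reset: what is moved stays moved. The work goes in short steps, Python scripts to look and compute and a tool call to move; the robot and the scene stay as the last step left them, time stands still between calls to the robot, and variables do not carry over. Pictures are saved under pics/ and viewed, about 8 in all and at most 12, crops included, and the job is handed in when it is done.

Besides the shell and the picture viewer there is one more tool, called in YAML: its name, and indented under it one key for each argument. play_rows: Moves the arm, as the interface text tells. Its arguments: {"type":"object","properties":{"deltas":{"type":"array"},"force":{"type":"number"}},"required":["deltas"]}

```bash
mkdir -p pics; cat > h.py <<'E'
import numpy as np, cv2
from workcell import arm
def snap(n,name):
    s=arm.snapshot(n); cv2.imwrite(f'pics/{name}.png',s['frame']); np.savez(f'pics/{name}.npz',**s); return s
def load(name): return dict(np.load(f'pics/{name}.npz'))
def cloud(s):
    K=s['intrinsics'];d=s['depth'];v,u=np.mgrid[:d.shape[0],:d.shape[1]]
    p=np.stack([(u-K[0,2])*d/K[0,0],(v-K[1,2])*d/K[1,1],d],-1)
    return p@s['pose'][:3,:3].T+s['pose'][:3,3]
def proj(s,p):
    q=np.linalg.inv(s['pose'])@np.append(p,1);q=s['intrinsics']@q[:3];return q[:2]/q[2]
E
python3 - <<'E'
from h import *
a=snap('top','top0');b=snap('scene','scene0')
cv2.imwrite('pics/top_big.png',cv2.resize(a['frame'],(800,600)))
print(a['pose'],a['intrinsics']);print(arm.get_state())
E
```

```text
[[-0.02283224 -0.99055958  0.13516807  0.45938124]
 [-0.99969419  0.02390609  0.00632655 -0.08051418]
 [-0.00949817 -0.13498229 -0.99080249  0.8898819 ]
 [ 0.          0.          0.          1.        ]] [[453.72865584   0.         280.03347428]
 [  0.         453.72865584 210.79970477]
 [  0.           0.           1.        ]]
{'t': 0.1, 'joints': array([ 5.20008877e+01,  1.79561986e+01,  8.58469906e+01,  3.52320061e-04,
        7.62601317e+01, -1.28000402e+01]), 'qvel': array([-0.08740965,  0.05312436, -0.09302698, -0.01290074,  0.05431649,
        0.05098863]), 'joint_torque': array([ 2.00472576e-03, -4.12902904e+01, -2.60143036e+01, -2.27632709e-04,
        3.08781564e-03, -3.29043689e-05]), 'tcp_pos': array([0.22340559, 0.47486399, 0.23081017]), 'orientation': array([[-9.04833239e-01,  4.25765594e-01, -6.85096591e-04],
       [ 4.25766071e-01,  9.04832858e-01, -8.67209406e-04],
       [ 2.50669979e-04, -1.07637078e-03, -9.99999389e-01]]), 'wrist_force': array([-0.78775814,  0.54501934, -0.61730355]), 'ft_torque': array([ 0.02604994, -0.03247168,  0.04827034]), 'opening': 1.0009490078047543}
```

View pics/top_big.png

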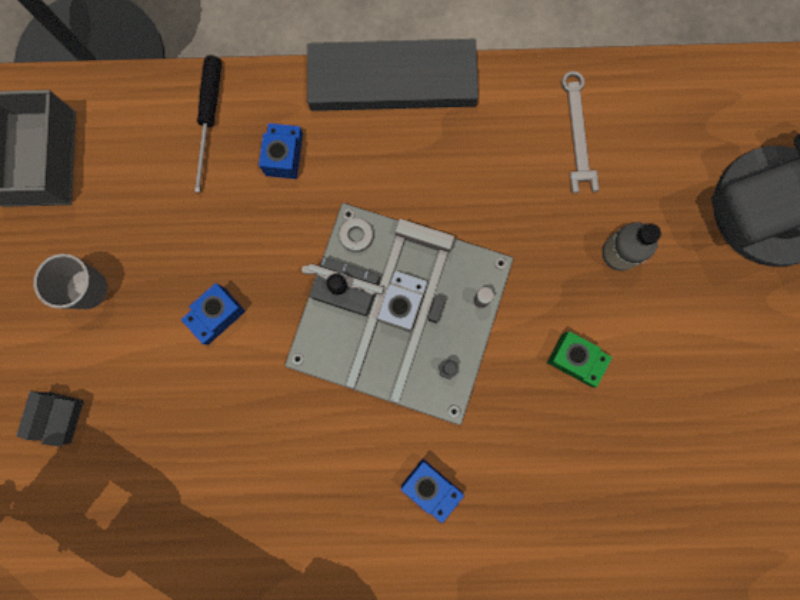

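View pics/scene0.png

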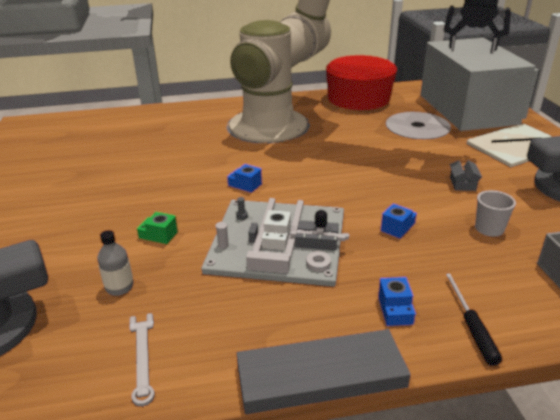

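The silver housing is in the channel at (400,300) in the enlarged top view, with the stop at (425,235), the knob at (336,285) and the ring at (356,235). The blue parts at (281,150), (213,313) and (432,490) and the green one at (580,357) are look-alikes. Next I fit the fixture.

```bash
cat > fit.py <<'E'
from h import *
s=load('top0');P=cloud(s)
c=np.array([[344,204],[513,258],[461,424],[286,367]])*.7
# corners on z=.016 plane
R=s['pose'][:3,:3];o=s['pose'][:3,3];K=s['intrinsics']
def atz(uv,z):
    r=R@np.linalg.inv(K)@np.array([uv[0],uv[1],1.]);return o+r*(z-o[2])/r[2]
Z=P[...,2]
m=np.zeros(Z.shape,np.uint8);cv2.fillPoly(m,[np.int32(c)],1);m=cv2.dilate(m,np.ones((7,7)))
q=P[(m>0)&(Z>.011)&(Z<.021)]
r=cv2.minAreaRect(np.float32(q[:,:2]*1000));print('rect',r, 'medz',np.median(q[:,2]))
w=np.array([atz(x,.016) for x in c]);print(w)
f0=w.mean(0);print([np.linalg.norm(w[i]-w[(i+1)%4]) for i in range(4)])
ex=(w[0]+w[1]-w[2]-w[3]);yaw=np.arctan2(ex[1],ex[0]);ey=(w[0]+w[3]-w[1]-w[2]);yaw2=np.arctan2(-ey[0],ey[1])
print('c',f0,np.degrees([yaw,yaw2]))
np.savez('fx.npz',c=f0[:2],yaw=(yaw+yaw2)/2)
E
cat >> h.py <<'E'
def tofix(P):
    f=np.load('fx.npz');a=float(f['yaw']);R=np.array([[np.cos(a),-np.sin(a)],[np.sin(a),np.cos(a)]])
    Q=P.copy();Q[...,:2]=(P[...,:2]-f['c'])@R;return Q
def hmap(s,name,box=(-.14,.14,-.14,.14)):
    Q=tofix(cloud(s)).reshape(-1,3);C=s['frame'].reshape(-1,3)
    ok=(s['depth'].ravel()>0)&(Q[:,0]>box[0])&(Q[:,0]<box[1])&(Q[:,1]>box[2])&(Q[:,1]<box[3])
    return Q[ok],C[ok]
E
python3 fit.py; python3 - <<'E'
from h import *
s=load('top0');Q,C=hmap(s,'')
def rg(n,m):
    q=Q[m]; print(n,len(q), q.size and np.round(np.percentile(q,[2,50,98],axis=0)*1000,1).tolist())
x,y,z=Q.T
rg('part top',(abs(y)<.03)&(z>.054)&(z<.066)&(x<.09))
rg('stop top',(abs(y)<.05)&(z>.044)&(z<.052)&(x>.08))
rg('knob top',(y>.05)&(z>.077)&(abs(x)<.05))
rg('plate',(z>.012)&(z<.02))
rg('bar',(y>.05)&(z>.046)&(z<.077))
rg('cheek',(y>.03)&(z>.040)&(z<.045))
E
python3 -c "
import cv2;a=cv2.imread('pics/top0.png')[135:305,190:370];cv2.imwrite('pics/crop.png',cv2.resize(a,None,fx=3.4,fy=3.4,interpolation=2))"
```

```text
rect ((566.2947387695312, -74.80644226074219), (250.29672241210938, 239.88870239257812), 70.29910278320312) medz 0.01625732001108937
[[ 7.16743385e-01 -1.44787959e-04  1.60000000e-02]
 [ 6.34535513e-01 -2.31100343e-01  1.60000000e-02]
 [ 4.12365386e-01 -1.51942142e-01  1.60000000e-02]
 [ 4.92966255e-01  8.03914954e-02  1.60000000e-02]]
[np.float64(0.24515016387765923), np.float64(0.23585077003881275), np.float64(0.24591750495422382), np.float64(0.2378282924681937)]
c [ 0.56415263 -0.07569894  0.016     ] [-19.70253385 -19.36245689]
part top 644 [[-21.2, -20.6, 57.1], [1.9, 1.5, 60.4], [25.0, 23.7, 63.3]]
stop top 430 [[96.6, -35.9, 45.0], [106.0, 0.7, 48.0], [115.8, 38.4, 51.1]]
knob top 134 [[-6.6, 76.3, 77.4], [3.3, 87.0, 81.1], [14.7, 98.3, 84.9]]
plate 10544 [[-114.8, -119.7, 13.1], [-27.6, -18.1, 16.2], [115.7, 121.4, 19.3]]
bar 72 [[-19.1, 55.5, 46.1], [-2.3, 81.7, 60.2], [28.9, 113.7, 76.7]]
cheek 893 [[-19.7, 40.7, 40.2], [6.0, 76.6, 42.7], [36.1, 126.5, 44.9]]
```

View pics/crop.png

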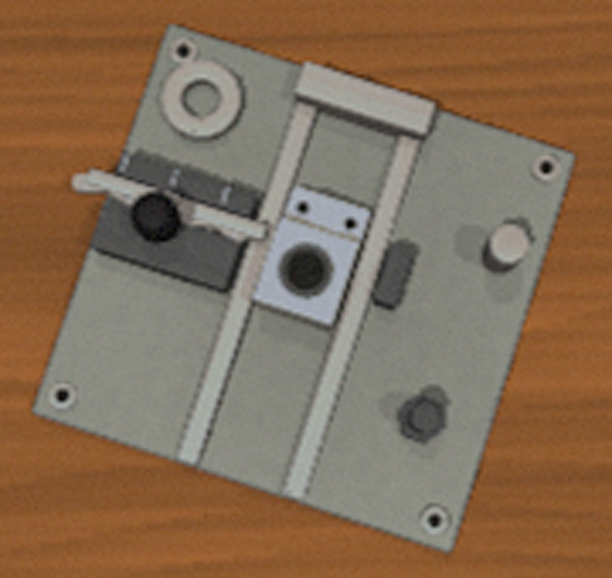

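```bash
cat >> h.py <<'E'
def go(fx,fy,z,yaw=None):
    # deltas in tool frame to bring TCP to fixture (fx,fy), height z, tool x = -fixture x
    f=np.load('fx.npz');a=float(f['yaw']);c,s=np.cos(a),np.sin(a)
    w=np.append(np.array([[c,-s],[s,c]])@[fx,fy]+f['c'],z)
    st=arm.get_state();R=st['orientation'];d=R.T@(w-st['tcp_pos'])
    Rt=np.array([[-c,-s,0],[-s,c,0],[0,0,-1.]])
    Rt=np.array([[-c,-s,0],[-s,c,0],[0,0,-1.]])
    rv=cv2.Rodrigues(R.T@Rt)[0].ravel()
    print('go',np.round(d*1000,1),'rv',np.round(np.degrees(rv),2),'t',st['t'],'F',np.round(st['wrist_force'],1))
def where():
    st=arm.get_state();print('t',st['t'],'fix',np.round(tofix(st['tcp_pos'])*1000,1),'F',np.round(st['wrist_force'],1))
E
python3 - <<'E'
from h import *
np.savez('fx.npz',c=np.array([.5663,-.0748]),yaw=np.radians(-19.7))
s=load('top0');Q,C=hmap(s,'');x,y,z=Q.T
q=Q[(abs(y)<.03)&(z>.055)&(z<.066)&(x<.09)]
print(cv2.minAreaRect(np.float32(q[:,:2]*1000)))
print(np.median(Q[(y>.05)&(z>.077)&(abs(x)<.05)],0),np.median(Q[(z>.044)&(z<.052)&(x>.09)],0))
go(-.075,0,.16)
E
```

```text
((0.4417991638183594, 0.12803268432617188), (45.847110748291016, 47.864402770996094), 89.713134765625)
[0.00130552 0.08548805 0.08114315] [ 0.104273   -0.00052218  0.04804556]
go [-469.7 -358.5   71.1] rv [-0.06 -0.02 -5.5 ] t 0.1 F [-0.8  0.5 -0.6]
```

The fit agrees with the sizes given: housing top 46 x 48 mm, knob at (1.3, 85.5), stop centred at about x = 104. The housing's rear face is at about x = -23.5, y = 0. Moving above the channel behind it.

play_rows:
  deltas:
    - {"dx": -0.047, "dy": -0.036, "dz": 0, "wz": -1, "hand": 0}
    - {"dx": -0.094, "dy": -0.072, "dz": 0, "wz": -2, "hand": 0}
    - {"dx": -0.141, "dy": -0.108, "dz": 0, "wz": -3, "hand": 0}
    - {"dx": -0.188, "dy": -0.143, "dz": 0, "wz": -4, "hand": 0}
    - {"dx": -0.235, "dy": -0.18, "dz": 0, "wz": -5.5, "hand": 0}

```text
schema error: expected keys dx, dy, dz, wx, wy, wz, hand
```

```bash
python3 -c "
from h import *
go(-.075,0,.16)"
```

```text
go [-469.7 -358.5   71.1] rv [-0.06 -0.02 -5.5 ] t 0.1 F [-0.8  0.5 -0.6]
```

All keys are required.

play_rows:
  deltas:
    - {"dx": -0.047, "dy": -0.036, "dz": 0, "wx": 0, "wy": 0, "wz": -1, "hand": 0}
    - {"dx": -0.094, "dy": -0.072, "dz": 0, "wx": 0, "wy": 0, "wz": -2, "hand": 0}
    - {"dx": -0.141, "dy": -0.108, "dz": 0, "wx": 0, "wy": 0, "wz": -3, "hand": 0}
    - {"dx": -0.188, "dy": -0.143, "dz": 0, "wx": 0, "wy": 0, "wz": -4, "hand": 0}
    - {"dx": -0.235, "dy": -0.18, "dz": 0, "wx": 0, "wy": 0, "wz": -5.5, "hand": 0}

```text
t: 0.72
tcp_pos: [0.36, 0.2104, 0.2312]
orientation: [[-0.942, 0.336, 0.0], [0.336, 0.942, 0.0], [-0.0, 0.0, -1.0]]
wrist_force: [1.4, 0.0, 0.6]
opening: -0.0
```

```bash
python3 -c "
from h import *
go(-.075,0,.16)"
```

```text
go [-215.2 -199.2   71.2] rv [0.   0.   0.06] t 0.725 F [1.4 0.  0.6]
```

play_rows:
  deltas:
    - {"dx": -0.042, "dy": -0.038, "dz": 0, "wx": 0, "wy": 0, "wz": 0, "hand": 0}
    - {"dx": -0.084, "dy": -0.076, "dz": 0, "wx": 0, "wy": 0, "wz": 0, "hand": 0}
    - {"dx": -0.126, "dy": -0.115, "dz": 0.02, "wx": 0, "wy": 0, "wz": 0, "hand": 0}
    - {"dx": -0.168, "dy": -0.155, "dz": 0.045, "wx": 0, "wy": 0, "wz": 0, "hand": 0}
    - {"dx": -0.21, "dy": -0.195, "dz": 0.07, "wx": 0, "wy": 0, "wz": 0, "hand": 0}

```text
t: 1.35
tcp_pos: [0.4915, -0.043, 0.161]
orientation: [[-0.941, 0.337, 0.0], [0.337, 0.941, 0.0], [-0.0, 0.0, -1.0]]
wrist_force: [1.5, 1.1, -0.2]
opening: 0.0
```

```bash
python3 -c "
from h import *
s=snap('wrist','w1')
go(-.075,0,.034);where()
Q,C=hmap(s,'');x,y,z=Q.T
for n,m in dict(part=(abs(y)<.03)&(z>.055)&(z<.066)&(x<.09)&(x>-.045),knob=(y>.05)&(z>.076)&(abs(x)<.05)&(z<.09),stop=(z>.044)&(z<.052)&(x>.08)).items():
  q=Q[m]
  if len(q):print(n,len(q),np.round(np.median(q,0)*1000,1),cv2.minAreaRect(np.float32(q[:,:2]*1000)))
"
```

```text
go [ -3.9  -0.2 123.6] rv [-0.1  -0.16 -0.22] t 1.4 F [-3.  -4.4 -4.5]
t 1.4 fix [-78.6   0.4 157.6] F [-3.  -4.4 -4.5]
part 10 [-23.7 -22.6  58.1] ((-22.159780502319336, -22.583585739135742), (1.4037318229675293, 5.527963638305664), 72.87946319580078)
knob 472 [-4.6 85.9 80.5] ((-3.75093150138855, 87.05545806884766), (23.3299617767334, 15.57855224609375), 64.85890197753906)
stop 140 [96.7  3.1 47.1] ((97.51737976074219, 3.989582061767578), (14.50524616241455, 10.869972229003906), 81.0323715209961)
```

View pics/w1.png

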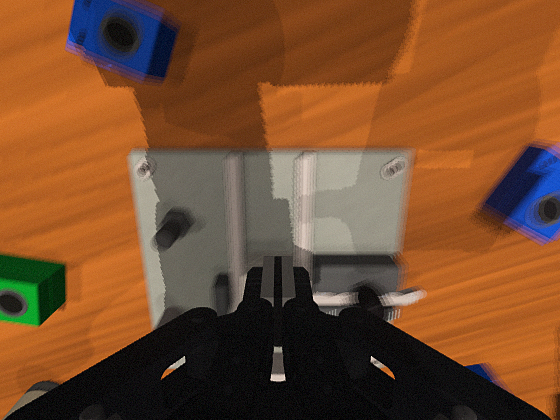

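The wrist view is slightly motion-blurred. The channel is at u≈240–297 and the shut fingers at u≈278, so they are lined up with it, and the knob is again at y≈86 mm. Descending behind the housing.

play_rows:
  deltas:
    - {"dx": -0.002, "dy": 0, "dz": 0.03, "wx": 0, "wy": 0, "wz": 0, "hand": 0}
    - {"dx": -0.002, "dy": 0, "dz": 0.06, "wx": 0, "wy": 0, "wz": 0, "hand": 0}
    - {"dx": -0.002, "dy": 0, "dz": 0.09, "wx": 0, "wy": 0, "wz": 0, "hand": 0}
    - {"dx": -0.002, "dy": 0, "dz": 0.122, "wx": 0, "wy": 0, "wz": 0, "hand": 0}
    - {"dx": -0.002, "dy": 0, "dz": 0.122, "wx": 0, "wy": 0, "wz": 0, "hand": 0}

```text
t: 2.02
tcp_pos: [0.4915, -0.0414, 0.0382]
orientation: [[-0.941, 0.337, -0.004], [0.337, 0.941, 0.001], [0.005, -0.0, -1.0]]
wrist_force: [0.2, 0.3, 0.7]
opening: -0.004
```

```bash
python3 -c "
from h import *
go(-.075,0,.036);where()"
```

```text
go [-6.7 -6.2  2.2] rv [-0.01 -0.27 -0.  ] t 2.025 F [0.2 0.3 0.7]
t 2.025 fix [-81.7   6.2  38.2] F [0.2 0.3 0.7]
```

play_rows:
  deltas:
    - {"dx": -0.01, "dy": -0.006, "dz": 0.002, "wx": 0, "wy": 0, "wz": 0, "hand": 0}
    - {"dx": -0.02, "dy": -0.006, "dz": 0.002, "wx": 0, "wy": 0, "wz": 0, "hand": 0}
    - {"dx": -0.03, "dy": -0.006, "dz": 0.002, "wx": 0, "wy": 0, "wz": 0, "hand": 0}
    - {"dx": -0.038, "dy": -0.006, "dz": 0.002, "wx": 0, "wy": 0, "wz": 0, "hand": 0}
    - {"dx": -0.042, "dy": -0.006, "dz": 0.002, "wx": 0, "wy": 0, "wz": 0, "hand": 0}

```text
t: 2.65
tcp_pos: [0.5309, -0.0618, 0.0379]
orientation: [[-0.941, 0.337, 0.0], [0.337, 0.941, -0.0], [-0.0, 0.0, -1.0]]
wrist_force: [-0.2, -0.3, 0.4]
opening: -0.007
```

play_rows:
  deltas:
    - {"dx": -0.004, "dy": 0, "dz": 0, "wx": 0, "wy": 0, "wz": 0, "hand": 0}
    - {"dx": -0.008, "dy": 0, "dz": 0, "wx": 0, "wy": 0, "wz": 0, "hand": 0}
    - {"dx": -0.012, "dy": 0, "dz": 0, "wx": 0, "wy": 0, "wz": 0, "hand": 0}
    - {"dx": -0.016, "dy": 0, "dz": 0, "wx": 0, "wy": 0, "wz": 0, "hand": 0}
    - {"dx": -0.02, "dy": 0, "dz": 0, "wx": 0, "wy": 0, "wz": 0, "hand": 0}

```text
t: 3.28
tcp_pos: [0.5494, -0.0685, 0.0378]
orientation: [[-0.941, 0.337, -0.0], [0.337, 0.941, 0.0], [0.0, 0.0, -1.0]]
wrist_force: [-1.8, 0.6, 0.2]
opening: 0.0
```

```bash
python3 -c "
from h import *
where()
s=snap('top','t2');Q,C=hmap(s,'');x,y,z=Q.T
q=Q[(abs(y)<.03)&(z>.055)&(z<.064)&(x<.09)];print(len(q),cv2.minAreaRect(np.float32(q[:,:2]*1000)))
s=snap('scene','s2');cv2.imwrite('pics/s2c.png',cv2.resize(s['frame'][140:300,160:400],None,fx=3,fy=3))
"
```

```text
t 3.275 fix [-18.    0.3  37.8] F [-1.8  0.6  0.2]
0 ((0.0, 0.0), (0.0, 0.0), 0.0)
```

View pics/s2c.png

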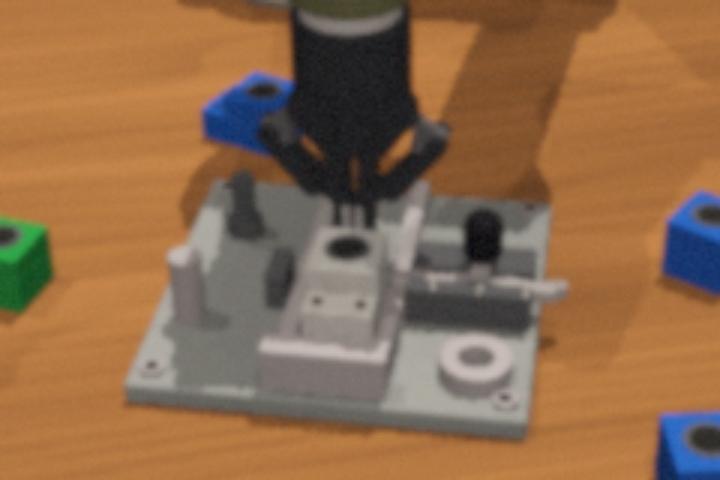

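The scene crop shows the shut fingers behind the housing at (350,215), and the step still has a gap to the stop. The linkage is clear of the knob at (483,235). Pushing further.

play_rows:
  deltas:
    - {"dx": -0.004, "dy": 0, "dz": 0, "wx": 0, "wy": 0, "wz": 0, "hand": 0}
    - {"dx": -0.008, "dy": 0, "dz": 0, "wx": 0, "wy": 0, "wz": 0, "hand": 0}
    - {"dx": -0.012, "dy": 0, "dz": 0, "wx": 0, "wy": 0, "wz": 0, "hand": 0}
    - {"dx": -0.016, "dy": 0, "dz": 0, "wx": 0, "wy": 0, "wz": 0, "hand": 0}
    - {"dx": -0.02, "dy": 0, "dz": 0, "wx": 0, "wy": 0, "wz": 0, "hand": 0}

```text
t: 4.0
tcp_pos: [0.5683, -0.0752, 0.0378]
orientation: [[-0.941, 0.337, -0.0], [0.337, 0.941, 0.0], [0.0, -0.0, -1.0]]
wrist_force: [-2.0, 1.3, 0.9]
opening: -0.0
```

play_rows:
  deltas:
    - {"dx": -0.002, "dy": 0, "dz": 0, "wx": 0, "wy": 0, "wz": 0, "hand": 0}
    - {"dx": -0.004, "dy": 0, "dz": 0, "wx": 0, "wy": 0, "wz": 0, "hand": 0}
    - {"dx": -0.006, "dy": 0, "dz": 0, "wx": 0, "wy": 0, "wz": 0, "hand": 0}
    - {"dx": -0.007, "dy": 0, "dz": 0, "wx": 0, "wy": 0, "wz": 0, "hand": 0}
    - {"dx": -0.008, "dy": 0, "dz": 0, "wx": 0, "wy": 0, "wz": 0, "hand": 0}

```text
t: 4.62
tcp_pos: [0.5756, -0.0778, 0.0378]
orientation: [[-0.941, 0.337, -0.0], [0.337, 0.941, 0.0], [0.0, -0.0, -1.0]]
wrist_force: [-1.9, 0.0, 0.7]
opening: 0.001
```

```bash
python3 -c "
from h import *
where()"
```

```text
t 4.625 fix [ 9.8  0.3 37.8] F [-1.9  0.   0.7]
```

Still sliding at about 2 N. Next, 1 mm rows until it meets the stop.

play_rows:
  deltas:
    - {"dx": -0.001, "dy": 0, "dz": 0, "wx": 0, "wy": 0, "wz": 0, "hand": 0}
    - {"dx": -0.002, "dy": 0, "dz": 0, "wx": 0, "wy": 0, "wz": 0, "hand": 0}
    - {"dx": -0.003, "dy": 0, "dz": 0, "wx": 0, "wy": 0, "wz": 0, "hand": 0}
    - {"dx": -0.004, "dy": 0, "dz": 0, "wx": 0, "wy": 0, "wz": 0, "hand": 0}

```text
t: 5.12
tcp_pos: [0.578, -0.0787, 0.0378]
orientation: [[-0.942, 0.337, -0.004], [0.337, 0.942, 0.001], [0.004, -0.0, -1.0]]
wrist_force: [-13.7, 3.4, 11.2]
opening: 0.0
```

The force rose to 14 N at x≈12, which suggests it has reached the stop. Backing off, rising clear, and measuring.

play_rows:
  deltas:
    - {"dx": 0, "dy": 0, "dz": 0, "wx": 0, "wy": 0, "wz": 0, "hand": 0}
    - {"dx": 0.01, "dy": 0, "dz": 0, "wx": 0, "wy": 0, "wz": 0, "hand": 0}
    - {"dx": 0.04, "dy": 0, "dz": 0, "wx": 0, "wy": 0, "wz": 0, "hand": 0}
    - {"dx": 0.08, "dy": 0, "dz": -0.03, "wx": 0, "wy": 0, "wz": 0, "hand": 0}
    - {"dx": 0.1, "dy": 0, "dz": -0.08, "wx": 0, "wy": 0, "wz": 0, "hand": 0}

```text
t: 5.75
tcp_pos: [0.483, -0.0447, 0.1176]
orientation: [[-0.941, 0.337, -0.003], [0.337, 0.941, 0.001], [0.003, 0.0, -1.0]]
wrist_force: [1.2, -0.8, 0.6]
opening: -0.002
```

play_rows:
  deltas:
    - {"dx": 0.03, "dy": 0.03, "dz": -0.02, "wx": 0, "wy": 0, "wz": 0, "hand": 0}
    - {"dx": 0.03, "dy": 0.08, "dz": -0.02, "wx": 0, "wy": 0, "wz": 0, "hand": 0}
    - {"dx": 0.03, "dy": 0.13, "dz": -0.02, "wx": 0, "wy": 0, "wz": 0, "hand": 0}
    - {"dx": 0.03, "dy": 0.13, "dz": -0.02, "wx": 0, "wy": 0, "wz": 0, "hand": 0}

```text
t: 6.25
tcp_pos: [0.5012, 0.0894, 0.1379]
orientation: [[-0.943, 0.334, 0.002], [0.334, 0.943, 0.0], [-0.002, 0.001, -1.0]]
wrist_force: [0.1, -1.2, -0.3]
opening: -0.001
```

```bash
python3 -c "
from h import *
where()
s=snap('top','t3');Q,C=hmap(s,'');x,y,z=Q.T
q=Q[(abs(y)<.03)&(z>.055)&(z<.066)&(x<.09)];print('part',len(q),cv2.minAreaRect(np.float32(q[:,:2]*1000)),np.median(q,0))
q=Q[(y>.05)&(z>.077)&(z<.09)&(abs(x)<.05)];print('knob',len(q),np.median(q,0))
cv2.imwrite('pics/t3c.png',cv2.resize(s['frame'][130:310,180:400],None,fx=3.3,fy=3.3,interpolation=2))
"
```

```text
t 6.25 fix [-116.6  132.6  137.9] F [ 0.1 -1.2 -0.3]
part 632 ((48.74659729003906, 0.4215545654296875), (48.27190399169922, 45.6164665222168), 0.06037777662277222) [4.81410459e-02 5.72302363e-06 6.04404512e-02]
knob 133 [0.00124457 0.08550111 0.08096369]
```

View pics/t3c.png

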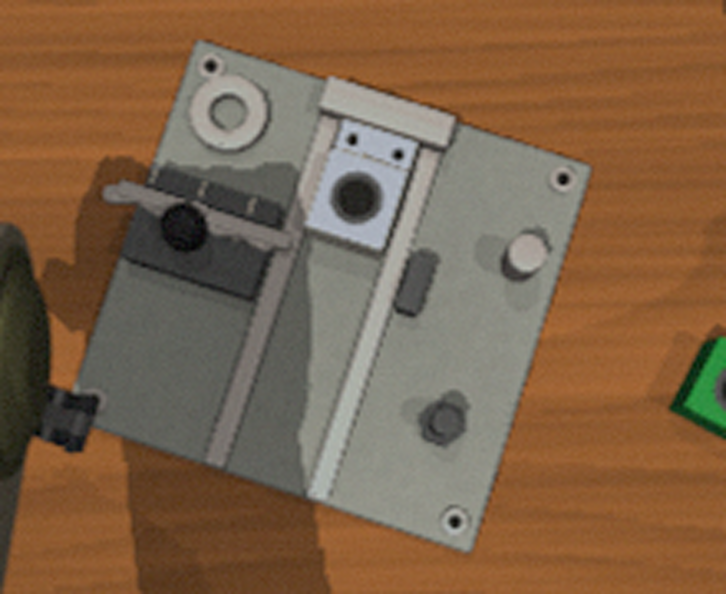

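The housing's top is centred at x = 48.7 (home is 49), y≈0 and flat. In the crop its step at (375,145) meets the stop. The knob at (184,227) is still back at y = 85.5 mm. Next, the lever, pushed from its +y side.

```bash
python3 -c "
from h import *
s=load('t3');Q,C=hmap(s,'');x,y,z=Q.T
q=Q[(y>.103)&(y<.16)&(z>.028)&(x>-.03)&(x<.06)];print(np.percentile(q,[1,50,99],axis=0).round(4))
go(.002,.14,.1)"
```

```text
[[-0.0221  0.1033  0.0312]
 [ 0.0101  0.1134  0.0419]
 [ 0.0339  0.1387  0.0462]]
go [-118.5    8.6   37.8] rv [0.01 0.05 0.14] t 6.3 F [-1.2 -0.4  0.2]
```

play_rows:
  deltas:
    - {"dx": -0.04, "dy": 0.005, "dz": 0, "wx": 0, "wy": 0, "wz": 0, "hand": 0}
    - {"dx": -0.08, "dy": 0.01, "dz": 0, "wx": 0, "wy": 0, "wz": 0, "hand": 0}
    - {"dx": -0.118, "dy": 0.01, "dz": 0.02, "wx": 0, "wy": 0, "wz": 0, "hand": 0}
    - {"dx": -0.118, "dy": 0.01, "dz": 0.05, "wx": 0, "wy": 0, "wz": 0, "hand": 0}
    - {"dx": -0.118, "dy": 0.01, "dz": 0.05, "wx": 0, "wy": 0, "wz": 0, "hand": 0}

```text
t: 6.92
tcp_pos: [0.6139, 0.0554, 0.0857]
orientation: [[-0.941, 0.339, -0.005], [0.339, 0.941, 0.0], [0.004, -0.001, -1.0]]
wrist_force: [-0.6, 0.2, 1.1]
opening: -0.004
```

```bash
python3 -c "
from h import *
where();go(.002,.123,.06)"
```

```text
t 6.925 fix [  0.9 138.6  85.7] F [-0.6  0.2  1.1]
go [ -1.2 -15.6  25.8] rv [-0.07 -0.25 -0.09] t 6.925 F [-0.6  0.2  1.1]
```

play_rows:
  deltas:
    - {"dx": -0.001, "dy": 0, "dz": 0.014, "wx": 0, "wy": 0, "wz": 0, "hand": 0}
    - {"dx": -0.001, "dy": 0, "dz": 0.025, "wx": 0, "wy": 0, "wz": 0, "hand": 0}
    - {"dx": -0.001, "dy": -0.008, "dz": 0.025, "wx": 0, "wy": 0, "wz": 0, "hand": 0}
    - {"dx": -0.001, "dy": -0.016, "dz": 0.025, "wx": 0, "wy": 0, "wz": 0, "hand": 0}
    - {"dx": -0.001, "dy": -0.021, "dz": 0.025, "wx": 0, "wy": 0, "wz": 0, "hand": 0}

```text
t: 7.55
tcp_pos: [0.6091, 0.0358, 0.0634]
orientation: [[-0.941, 0.338, 0.001], [0.338, 0.941, -0.0], [-0.001, 0.0, -1.0]]
wrist_force: [0.3, 0.1, 0.1]
opening: 0.003
```

play_rows:
  deltas:
    - {"dx": 0, "dy": -0.004, "dz": 0, "wx": 0, "wy": 0, "wz": 0, "hand": 0}
    - {"dx": 0, "dy": -0.008, "dz": 0, "wx": 0, "wy": 0, "wz": 0, "hand": 0}
    - {"dx": 0, "dy": -0.012, "dz": 0, "wx": 0, "wy": 0, "wz": 0, "hand": 0}
    - {"dx": 0, "dy": -0.016, "dz": 0, "wx": 0, "wy": 0, "wz": 0, "hand": 0}
    - {"dx": 0, "dy": -0.02, "dz": 0, "wx": 0, "wy": 0, "wz": 0, "hand": 0}

```text
t: 8.18
tcp_pos: [0.603, 0.0194, 0.0631]
orientation: [[-0.942, 0.337, 0.002], [0.337, 0.942, 0.003], [-0.001, 0.004, -1.0]]
wrist_force: [4.3, 9.0, -1.2]
opening: 0.001
```

```bash
python3 -c "
from h import *
where()"
```

```text
t 8.175 fix [  2.8 101.1  63.1] F [ 4.3  9.  -1.2]
```

Contact, with about 10 N of detent force. Carrying on.

play_rows:
  deltas:
    - {"dx": 0, "dy": -0.004, "dz": 0, "wx": 0, "wy": 0, "wz": 0, "hand": 0}
    - {"dx": 0, "dy": -0.008, "dz": 0, "wx": 0, "wy": 0, "wz": 0, "hand": 0}
    - {"dx": 0, "dy": -0.012, "dz": 0, "wx": 0, "wy": 0, "wz": 0, "hand": 0}
    - {"dx": 0, "dy": -0.016, "dz": 0, "wx": 0, "wy": 0, "wz": 0, "hand": 0}
    - {"dx": 0, "dy": -0.02, "dz": 0, "wx": 0, "wy": 0, "wz": 0, "hand": 0}

```text
t: 8.8
tcp_pos: [0.5958, -0.0005, 0.0628]
orientation: [[-0.941, 0.337, 0.001], [0.337, 0.941, 0.002], [-0.0, 0.002, -1.0]]
wrist_force: [3.2, 7.5, -0.8]
opening: 0.002
```

play_rows:
  deltas:
    - {"dx": 0, "dy": -0.004, "dz": 0, "wx": 0, "wy": 0, "wz": 0, "hand": 0}
    - {"dx": 0, "dy": -0.008, "dz": 0, "wx": 0, "wy": 0, "wz": 0, "hand": 0}
    - {"dx": 0, "dy": -0.012, "dz": 0, "wx": 0, "wy": 0, "wz": 0, "hand": 0}
    - {"dx": 0, "dy": -0.016, "dz": 0, "wx": 0, "wy": 0, "wz": 0, "hand": 0}
    - {"dx": 0, "dy": -0.02, "dz": 0, "wx": 0, "wy": 0, "wz": 0, "hand": 0}

```text
t: 9.43
tcp_pos: [0.5887, -0.0203, 0.0628]
orientation: [[-0.941, 0.337, -0.0], [0.337, 0.941, -0.0], [0.0, -0.0, -1.0]]
wrist_force: [1.1, 2.3, -0.1]
opening: -0.0
```

```bash
python3 -c "
from h import *
where()
s=snap('top','t4');Q,C=hmap(s,'');x,y,z=Q.T
q=Q[(abs(y)<.03)&(z>.055)&(z<.066)&(x<.09)&(x>.02)];print('part',len(q),np.median(q,0))
"
```

```text
t 9.425 fix [ 2.8 58.9 62.8] F [ 1.1  2.3 -0.1]
part 333 [ 0.04903179 -0.0106605   0.06052606]
```

play_rows:
  deltas:
    - {"dx": 0, "dy": -0.002, "dz": 0, "wx": 0, "wy": 0, "wz": 0, "hand": 0}
    - {"dx": 0, "dy": -0.004, "dz": 0, "wx": 0, "wy": 0, "wz": 0, "hand": 0}
    - {"dx": 0, "dy": -0.005, "dz": 0, "wx": 0, "wy": 0, "wz": 0, "hand": 0}
    - {"dx": 0, "dy": -0.006, "dz": 0, "wx": 0, "wy": 0, "wz": 0, "hand": 0}
    - {"dx": 0, "dy": -0.006, "dz": 0, "wx": 0, "wy": 0, "wz": 0, "hand": 0}

```text
t: 10.1
tcp_pos: [0.5868, -0.0256, 0.0628]
orientation: [[-0.941, 0.337, -0.0], [0.337, 0.941, 0.0], [0.0, 0.0, -1.0]]
wrist_force: [0.1, 0.1, 0.4]
opening: 0.004
```

play_rows:
  deltas:
    - {"dx": 0, "dy": -0.001, "dz": 0, "wx": 0, "wy": 0, "wz": 0, "hand": 0}
    - {"dx": 0, "dy": -0.002, "dz": 0, "wx": 0, "wy": 0, "wz": 0, "hand": 0}
    - {"dx": 0, "dy": -0.003, "dz": 0, "wx": 0, "wy": 0, "wz": 0, "hand": 0}

```text
t: 10.48
tcp_pos: [0.5864, -0.0266, 0.0628]
orientation: [[-0.941, 0.337, 0.002], [0.337, 0.941, 0.003], [-0.001, 0.003, -1.0]]
wrist_force: [6.3, 14.1, -1.7]
opening: -0.002
```

It is against the solid stop at 15 N. Backing away and checking.

play_rows:
  deltas:
    - {"dx": 0, "dy": 0.01, "dz": 0, "wx": 0, "wy": 0, "wz": 0, "hand": 0}
    - {"dx": 0, "dy": 0.04, "dz": 0, "wx": 0, "wy": 0, "wz": 0, "hand": 0}
    - {"dx": 0, "dy": 0.08, "dz": -0.02, "wx": 0, "wy": 0, "wz": 0, "hand": 0}
    - {"dx": 0.02, "dy": 0.1, "dz": -0.07, "wx": 0, "wy": 0, "wz": 0, "hand": 0}
    - {"dx": 0.06, "dy": 0.1, "dz": -0.09, "wx": 0, "wy": 0, "wz": 0, "hand": 0}

```text
t: 11.1
tcp_pos: [0.564, 0.0871, 0.1552]
orientation: [[-0.942, 0.336, 0.004], [0.336, 0.942, -0.001], [-0.004, 0.001, -1.0]]
wrist_force: [0.6, 0.3, -0.4]
opening: 0.002
```

play_rows:
  deltas:
    - {"dx": 0.05, "dy": 0.01, "dz": 0, "wx": 0, "wy": 0, "wz": 0, "hand": 0}
    - {"dx": 0.06, "dy": 0.02, "dz": 0, "wx": 0, "wy": 0, "wz": 0, "hand": 0}
    - {"dx": 0.06, "dy": 0.02, "dz": 0, "wx": 0, "wy": 0, "wz": 0, "hand": 0}
    - {"dx": 0.06, "dy": 0.02, "dz": 0, "wx": 0, "wy": 0, "wz": 0, "hand": 0}

```text
t: 11.6
tcp_pos: [0.5142, 0.1244, 0.1527]
orientation: [[-0.941, 0.338, 0.0], [0.338, 0.941, -0.0], [-0.0, -0.0, -1.0]]
wrist_force: [0.7, 0.0, -0.1]
opening: -0.003
```

```bash
python3 -c "
from h import *
where()
s=snap('top','t5');Q,C=hmap(s,'');x,y,z=Q.T
q=Q[(abs(y)<.03)&(z>.055)&(z<.066)&(x<.09)&(x>.02)];print('part',len(q),cv2.minAreaRect(np.float32(q[:,:2]*1000)),np.median(q,0))
q=Q[(y>.0)&(z>.077)&(z<.09)&(abs(x)<.02)];print('knob',len(q),np.median(q,0))
cv2.imwrite('pics/t5c.png',cv2.resize(s['frame'][130:310,180:400],None,fx=3.3,fy=3.3,interpolation=2))
"
```

```text
t 11.6 fix [-116.2  170.   152.7] F [ 0.7  0.  -0.1]
part 631 ((48.5858039855957, 0.2919788360595703), (48.26987075805664, 45.61524963378906), 0.3630530834197998) [4.80987478e-02 1.38118759e-05 6.03944389e-02]
knob 139 [0.00090845 0.02610361 0.08112978]
```

View pics/t5c.png

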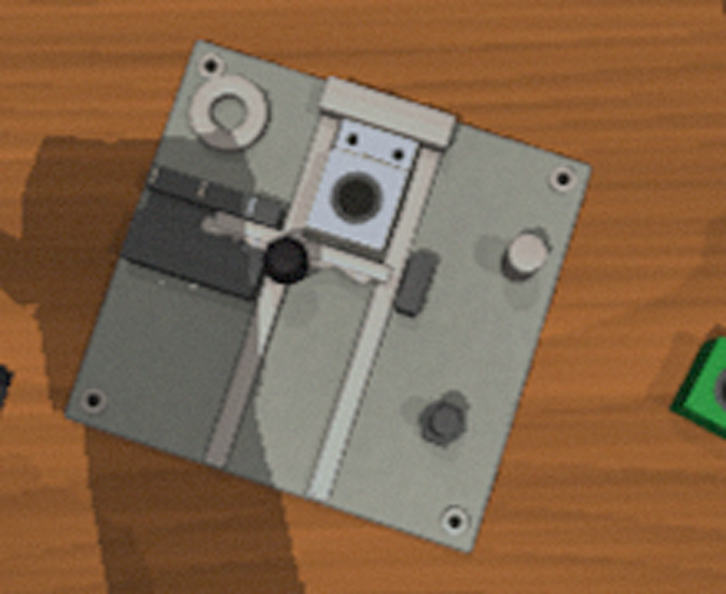

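The knob at (286,260) is at y = 26.1 mm, its second stop. The bolt lies across the channel behind the housing, the housing is home, and the ring, pin and hex bolt have not moved. The robot is clear, so I hand in.

```bash
python3 -c "
from h import *
print(arm.sign_off())"
```

```text
the job is handed in; nothing more can be done
None
```

The housing is home against the end stop with the bolt locked behind it, and I handed the job in at about 11.6 s. I pushed the housing along the channel with the shut fingertips until it met the stop. I then backed off to check it, and pushed the lever knob past its first click to the solid second stop.

Last checks from the top camera, with the arm clear of everything:
- **Housing:** its top is centred at x = 48.6 mm (49 when home) and y = 0.3 mm, with its top at 60.4 mm, so it lies flat.
- **Lever:** the knob is at y = 26.1 mm against 26 nominal, having started at 85.5 mm.
- **Bystanders:** the gauge pin, hex bolt and bearing ring look unmoved. I did not measure the other loose items again at the end, but the arm never went near them.

No check failed. One move call was refused at the start because keys were missing, and nothing moved. Early on, a position reading taken before the arm had settled put the tool about 6 mm off to one side. I corrected that before it touched the housing. The hand-in gave no verdict.

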